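# Start and screw home a canister lid

### The job

The lid of the blue parts canister was only set on, with its thread not started. Without lifting it off, push its red arms round backward (counterclockwise from above) until the lid drops into the start of the thread, then push it forward (clockwise) until it is screwed fully home against its stop. Leave the things around it where they are.

Things in the scene. Friction and masses are not known exactly. Their poses are not given: they have to be found in the camera images.
- canister: Blue round canister, 80 mm diameter, bolted to the desk by a dark 120 x 120 x 8 mm steel foot. Origin: centre of the foot's underside, on the thread's axis; z up. At its +x and -x sides a yellow tab sticks out (22 mm wide, to 60 mm from the axis, top 48 mm above the desk). The lid is home when its two arms stand over the tabs.
- shoulder (a point): Centre of the canister's shoulder, 60 mm above the desk. Above it, hidden in the lid, is a short neck with a coarse three-start right-hand thread. Lid's lower rim above this point: 17.5 mm lying on top of the thread (as at the start), 9 mm dropped into its start, 4 mm fully home.
- lid: Loose aluminium screw lid, 74 mm diameter, 26 mm tall, about 0.35 kg, with two straight red arms at its +x and -x sides that reach 75 mm from the axis, 12 mm wide, underside 8 mm and top 24 mm above the lid's lower rim. Origin: on its axis at the lower rim; x along the arms, z up. A 23 mm tube under its centre guides it in the canister. It turns easily: about 1 N at an arm's end.
- lid_arm_a (a point): Point in the lid's +x arm, 65 mm from the axis, 16 mm above the lower rim (half the arm's height). At the start this arm is 0.1 to 0.6 rad counterclockwise (from above) of the canister's +x tab. Turned clockwise from there the lid only jams, still high. Turned counterclockwise it falls in by its own weight at about 1.2 rad and meets a hard stop at about 1.47 rad.
- lid_arm_b (a point): Point in the lid's -x arm, 65 mm from the axis, 16 mm above the lower rim. Once dropped in, the lid turned clockwise sinks 5 mm along the thread over about 1.4 rad and meets a hard stop, fully home, with this arm over the canister's -x tab.
- solder_spool: Loose blue and white spool, 54 mm diameter, 35 mm tall, standing about 16 cm to the left of the canister; origin at the centre of its underside. To be left alone.
- dispenser: Loose white bottle with a blue collar, 63 mm diameter, 128 mm tall, standing about 17 cm to the right of the canister; origin at the centre of its underside. To be left alone.
- chip_tray: Loose flat cream tray, 44 x 50 x 8 mm, lying about 14 cm in front of the canister, on the robot's side; origin at the centre of its underside. To be left alone.

How it is judged:
On the way:
1. the lid has been turned back and has dropped into the start of the thread (z of lid in the frame of canister below 0.072 m and angle between the x axis of lid and the x axis of canister, either way round above 0.9 rad), for 0.1 s.
At the end, for the whole second after the job is handed in: The lid is screwed home and at rest, level on the canister's axis: its rim no more than 1.5 mm above its home height (64 mm over the desk), its arms within 0.12 rad of the yellow tabs; spool, bottle and tray within 20 mm of where they stood (z of lid in the frame of canister below 0.0655 m and angle between the x axis of lid and the x axis of canister, either way round below 0.12 rad and horizontal distance between lid and canister below 0.004 m and angle between lid's own z axis and vertical below 0.06 rad and angular speed of lid below 0.1 rad/s and distance of each of solder_spool, dispenser, chip_tray from where it was at the start of the episode below 0.02 m); the robot touches nothing.
It fails at once if the lid is lifted off the neck or turned over (z of lid in the frame of canister above 0.086 m or angle between lid's own z axis and vertical above 0.35 rad).
It fails at once if the spool, bottle or tray is knocked away or over (distance of any of solder_spool, dispenser, chip_tray from where it was at the start of the episode above 0.03 m or angle between dispenser's own z axis and vertical above 0.5 rad).
It also fails if it takes over 48 s, if anything falls off the work surface, if the arm or the gripper's body presses on something with over 40 N, if the wrist force passes 120 N, or if a joint passes its speed limit or range.

### The arm

A 6-joint arm with a two-finger parallel gripper is mounted at the origin on a cart in front of the work surface, level with it; the furniture and walls round the work are solid. World frame = base frame: x ahead of the robot, y to its left, z up, the work surface at z = 0. Lengths are in m, angles in rad, forces in N, time in s.
With the tool pointing down it reaches from about 0.325 to 0.9 m from the base axis. Payload 6.1 kg.
Tool frame: the origin (TCP) lies midway between the tips of the shut fingers; the grasp point (between the pads) lies 19 mm behind it; z points along the fingers, y is the line along which they close (so a half turn about z gives the same grasp; the last joint's range is limited). The gripper opens to 85 mm and grips with 20 to 120 N. Pads are 22 mm wide; open, the fingers measure 114 mm over their backs; the gripper's body (76 mm by 85 mm) begins 54 mm behind the grasp point. The pads swing forward as they close: fully open they stand 13 mm farther back than shut.
Start: joints at [-1.441, 0.22, 1.526, -0, 1.395, -0.126], TCP at [0.158, -0.605, 0.231] pointing down, gripper open.
Joint ranges: [-2.98, 2.98], [-0.91, 2.08], [0.09, 2.57], [-1.24, 4.39], [0.2, 2.65], [-2.68, 2.68]. Speed limits (rad/s): [2.57, 2.57, 3.01, 3.14, 3.14, 3.14].

### API

Orientations are given as [roll, pitch, yaw] about the fixed x, y, z axes, in that order (R = Rz(yaw) Ry(pitch) Rx(roll)).
In Python, from plant import manip, imaging, job_done, gripper_to gives the robot as it stands (manip), with the cameras (imaging), the job as plain functions and the gripper as plain functions. Calls block until the motion is done:
- manip.movep(position, orientation): joint-space move of the TCP to a pose.
- manip.move_l(position, feed=0.15, rotation=None, max_force=None): straight line of the TCP; rotation=None keeps the orientation; feed is the mean speed in m/s. With max_force (N) it stops when the force on the tool has changed by that much, and returns True; else False.
- manip.set_joints(angles): joint-space move.
- gripper_to(opening, f_grip=None): finger opening in m; f_grip is the grip in N (None keeps the last); returns when the fingers have stopped.
- manip.hold(seconds).
- manip.inverse_kinematics(position, orientation): joint angles nearest the present ones, or None.
- manip.observe(): the state.
- imaging.get_image(name): name is "scene" or "top" or "wrist"; returns (picture, depth): 384x512x3 uint8, red, green, blue; 384x512 float32, m along the optical axis (not along the pixel's ray), 0 where there is no reading.
- imaging.get_calibration(name): a dict with "intrinsics" (3x3 intrinsics, pixels), "world_from_camera" (4x4, takes a point from camera to world coordinates). Camera axes: x right, y down, z forward; pixel columns grow to the right and rows downward; lengths in m; the calibration is good to about 2 mm. A picture is of the moment at which its call begins: read the wrist's pose just before it. get_calibration takes no time and is no camera call; for the wrist camera it gives the pose at the moment of the call.
A pose or a line that the arm cannot do raises manip.Unreachable and nothing moves.
- job_done(): hands the job in; it is judged then, once.
The state is a dict: "time_s": time; "q": joint angles; "joint_velocities": joint speeds; "joint_torque": joint torques, N m; "eef_pos": TCP position; "tcp_rot": TCP orientation; "ft_force": force on the tool from outside, world axes, zero at the start; "torque": the same for the moment, N m; "opening": finger opening in m; "grasp_force": force on a finger pad.
Only numpy, scipy, OpenCV 4.12 (cv2) and the standard library are available. Lean on these libraries where they do the work, as an engineer would, in place of code of your own. Each camera call takes 0.05 s, during which the arm holds its last target. There are 200 camera calls.

## Working session

There is one attempt and no reset: what is moved stays moved. The work goes in short steps, each a Python script; the robot and the scene stay as the last script left them, time stands still between calls to the robot, and variables do not carry over. Pictures are saved under pics/ and viewed, at most 10 in all, crops included, and the job is handed in when it is done.

```bash
mkdir -p pics
cat > a.py <<'E'
from plant import manip, imaging, job_done, gripper_to
import cv2,numpy as np
for n in("top","scene"):
    p,d=imaging.get_image(n); c=imaging.get_calibration(n)
    np.savez(f"{n}0.npz",p=p,d=d,K=c["intrinsics"],T=c["world_from_camera"])
    cv2.imwrite(f"pics/{n}0.png",p[:,:,::-1]); print(n,np.round(c["world_from_camera"],3).tolist(),np.round(c["intrinsics"],1).tolist())
o=manip.observe();print(o["time_s"],o["eef_pos"],o["tcp_rot"])
E
python3 a.py
```

```text
top [[0.005, -0.991, 0.133, 0.438], [-0.999, -0.001, 0.033, -0.014], [-0.033, -0.133, -0.991, 0.919], [0.0, 0.0, 0.0, 1.0]] [[402.9, 0.0, 253.7], [0.0, 402.9, 199.2], [0.0, 0.0, 1.0]]
scene [[-0.887, -0.341, 0.313, 0.254], [-0.463, 0.663, -0.589, 0.495], [-0.006, -0.667, -0.745, 0.719], [0.0, 0.0, 0.0, 1.0]] [[402.0, 0.0, 255.9], [0.0, 402.0, 190.4], [0.0, 0.0, 1.0]]
0.1 [ 0.15806991 -0.6041117   0.23030392] [-3.13985081e+00 -2.40492358e-04  2.55834906e-01]
```

View pics/top0.png

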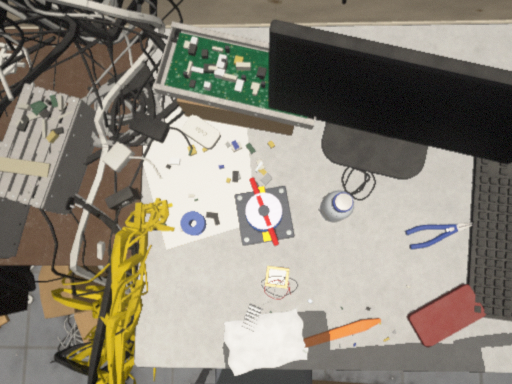

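View pics/scene0.png

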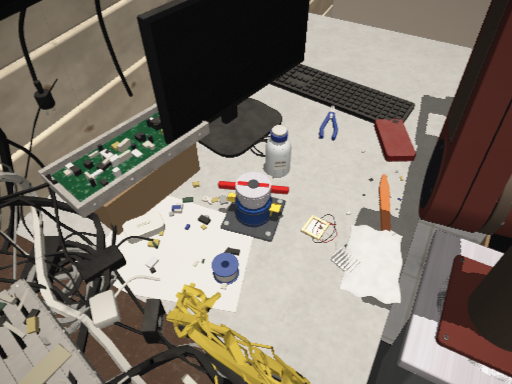

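The top view shows the lid at (264,211). Its red arms run from (254,181) to (276,243), and the yellow tabs are near (262,188) and (268,237). The spool is at (193,223), the bottle at (338,205) and the tray at (277,277). The scene view has the lid at (253,187).

```bash
cat > m.py <<'E'
import cv2,numpy as np
def ray(S,uv):
    r=S["T"][:3,:3]@np.linalg.inv(S["K"])@np.array([*uv,1.]); return S["T"][:3,3],r/np.linalg.norm(r)
def onplane(S,uv,z):
    o,r=ray(S,uv); return o+r*(z-o[2])/r[2]
def tri(A,ua,B,ub):
    a,r=ray(A,ua); b,s=ray(B,ub)
    t=np.linalg.lstsq(np.c_[r,-s],b-a,rcond=None)[0]; p,q=a+t[0]*r,b+t[1]*s
    return (p+q)/2,np.linalg.norm(p-q)
def mask(S,box,kind):
    h=cv2.cvtColor(S["p"],cv2.COLOR_RGB2HSV).astype(int);H,s,v=h[...,0],h[...,1],h[...,2]
    m={"red":((H<8)|(H>172))&(s>170)&(v>110),"yel":(H>18)&(H<33)&(s>160)&(v>100),"blue":(H>100)&(H<130)&(s>100)&(v>50)}[kind]
    o=np.zeros(m.shape,bool);x0,y0,x1,y1=box;o[y0:y1,x0:x1]=m[y0:y1,x0:x1];return o
def pts(S,m):
    v,u=np.nonzero(m&(S["d"]>0));z=S["d"][v,u]
    c=np.c_[(np.linalg.inv(S["K"])@np.c_[u,v,np.ones(len(u))].T).T*z[:,None],np.ones(len(u))]
    return (S["T"]@c.T).T[:,:3]
def blobs(m,k=5):
    n,l,st,ce=cv2.connectedComponentsWithStats(m.astype(np.uint8));return [(ce[i],st[i,4],l==i) for i in range(1,n) if st[i,4]>=k]
def ends(m):
    v,u=np.nonzero(m);x=np.c_[u,v].astype(float);c=x.mean(0);w=np.linalg.svd(x-c,full_matrices=False)[2][0]
    w=w*np.sign(w[1] or 1) ;t=(x-c)@w;return c+w*(t.min()-.5),c+w*(t.max()+.5)
E
cat > b.py <<'E'
from m import *
A,B=np.load("top0.npz"),np.load("scene0.npz")
ma,mb=mask(A,(225,165,305,260),"red"),mask(B,(205,165,300,205),"red")
for n,S,m in(("top",A,ma),("scene",B,mb)):
    P=pts(S,m);print(n,m.sum(),ends(m),"med",np.median(P,0).round(4),"z10/90",np.percentile(P[:,2],[10,90]).round(4))
    box=(225,165,305,260) if n=="top" else (205,165,300,240)
    for c,k,b in blobs(mask(S,box,"yel")): print(" yel",c.round(1),k,np.median(pts(S,b),0).round(4), onplane(S,c,.048).round(4))
# top-view axis: arm ends on plane of arm tops
e=ends(ma);f=ends(mb)
for z in(.1015,):
    p,q=[onplane(A,x,z) for x in e];print("ends",p.round(4),q.round(4),"len",np.linalg.norm(p-q),"mid",((p+q)/2).round(4),"ang",np.arctan2(*(p-q)[[1,0]]))
    p,q=[onplane(B,x,z) for x in f];print("ends scene",p.round(4),q.round(4),np.linalg.norm(p-q),((p+q)/2).round(4),np.arctan2(*(p-q)[[1,0]]))
for i in(0,1):
  for j in(0,1): print("tri",i,j,tri(A,e[i],B,f[j]))
for n,box in(("spool",(175,205,210,240)),("bottle",(315,185,360,225))):
    for c,k,b in blobs(mask(A,box,"blue"),20):print(n,c,np.median(pts(A,b),0).round(3))
print("tray",onplane(A,(277,277),.008).round(3))
P=pts(A,np.ones(A["d"].shape,bool));W=P[(P[:,2]>.12)&(abs(P[:,1]+.02)<.3)&(P[:,0]>.35)&(P[:,0]<.95)]
for y in np.arange(-.3,.3,.06):
    w=W[abs(W[:,1]-y)<.03]; print("tall y",round(y,2),len(w), w[:,0].min().round(3) if len(w) else "", w[:,2].max().round(3) if len(w) else "")
E
python3 b.py
```

```text
top 162 (array([251.31419155, 177.72192122]), array([276.17928584, 244.46677845])) med [ 0.5067 -0.0139  0.1009] z10/90 [0.0984 0.1048]
 yel [261.2 188.9] 29 [ 0.5773 -0.0007  0.047 ] [ 0.5775 -0.0011  0.048 ]
 yel [266.3 236.1] 60 [ 0.4749 -0.0118  0.0475] [ 0.4747 -0.0124  0.048 ]
scene 270 (array([218.38793341, 183.29808581]), array([288.56472332, 189.25925444])) med [ 0.5143 -0.009   0.1   ] z10/90 [0.093  0.1044]
 yel [231.1 198.2] 33 [0.5738 0.0099 0.0473] [0.5733 0.0097 0.048 ]
 yel [275.3 203.6] 10 [ 0.4806 -0.0209  0.0483] [ 0.4801 -0.0209  0.048 ]
 yel [272.7 209.8] 19 [ 0.4795 -0.0037  0.0462] [ 0.4774 -0.0027  0.048 ]
ends [0.5923 0.0185 0.1015] [ 0.4556 -0.0324  0.1015] len 0.14589221754429435 mid [ 0.524  -0.007   0.1015] ang 0.3568170347749551
ends scene [0.5922 0.0248 0.1015] [ 0.4545 -0.0272  0.1015] 0.14714740319736716 [ 0.5233 -0.0012  0.1015] 0.3607351192778992
tri 0 0 (array([0.59472896, 0.01927841, 0.09468387]), np.float64(0.00236758225649475))
tri 0 1 (array([0.51400863, 0.00593324, 0.14162528]), np.float64(0.14057154949814546))
tri 1 0 (array([0.51366823, 0.01023949, 0.13710399]), np.float64(0.14440606113095242))
tri 1 1 (array([ 0.45612347, -0.0324427 ,  0.09540384]), np.float64(0.0007585872414360975))
tray [ 0.386 -0.036  0.008]
tall y -0.3 3058 0.66 0.407
tall y -0.24 3607 0.673 0.407
tall y -0.18 3795 0.52 0.407
tall y -0.12 3567 0.527 0.407
tall y -0.06 3621 0.697 0.407
tall y 0.0 1364 0.711 0.406
tall y 0.06 942 0.728 0.138
tall y 0.12 903 0.742 0.136
tall y 0.18 608 0.758 0.183
tall y 0.24 753 0.772 0.211
```

Both views agree: the arm angle is about 0.36 rad and the arm tops are at about 0.10 m, which matches the text. The axis is near (0.524, -0.005). Next I'll refine the axis and the foot's yaw, then move above arm A.

```bash
cat > c.py <<'E'
from m import *
from plant import manip, imaging, job_done, gripper_to
def axis(S,c0):
    P=pts(S,np.ones(S["d"].shape,bool)); r=np.linalg.norm(P[:,:2]-c0,axis=1)
    L=P[(abs(P[:,2]-.1)<.012)&(r<.05)]
    (x,y),(w,h),a=cv2.minAreaRect(L[np.linalg.norm(L[:,:2]-np.median(L[:,:2],0),axis=1)<.041][:,:2].astype(np.float32))
    F=P[(P[:,2]>.004)&(P[:,2]<.013)&(r<.095)&(r>.043)]
    R=cv2.minAreaRect((F[:,:2]*1000).astype(np.float32))
    return (x,y,w,h),L[:,2].mean(),len(F),R
if __name__=="__main__":
    A,B=np.load("top0.npz"),np.load("scene0.npz")
    for S in(A,B): print(axis(S,np.array([.524,-.005])))
    gripper_to(.03)
    manip.movep([.36,-.28,.28],[np.pi,0,.3]); manip.movep([.47,0.,.30],[np.pi,0,.36])
    c=imaging.get_calibration("wrist");p,d=imaging.get_image("wrist")
    np.savez("wrist1.npz",p=p,d=d,K=c["intrinsics"],T=c["world_from_camera"]);cv2.imwrite("pics/wrist1.png",p[:,:,::-1])
    o=manip.observe();print(o["time_s"],o["eef_pos"],o["q"].round(2) if hasattr(o["q"],"round") else o["q"],o["opening"])
    W=np.load("wrist1.npz");print(axis(W,np.array([.524,-.005])))
    m=mask(W,(0,0,512,384),"red")
    for cc,k,b in blobs(m,60):print("red",cc,k,np.median(pts(W,b),0).round(4))
    for cc,k,b in blobs(mask(W,(0,0,512,384),"yel"),60):print("yel",cc,k,np.median(pts(W,b),0).round(4),onplane(W,cc,.048).round(4))
E
python3 c.py
```

```text
((0.5239622592926025, -0.005584128201007843, 0.07400979846715927, 0.0742814764380455), np.float64(0.10277455827491999), 1369, ((531.8082885742188, -3.595489501953125), (162.92080688476562, 171.1025848388672), 73.55099487304688))
((0.5255079865455627, -0.0025969743728637695, 0.07396474480628967, 0.0720868855714798), np.float64(0.10147495684045843), 932, ((530.5838623046875, 8.578582763671875), (155.55152893066406, 121.29856872558594), 23.393632888793945))
3.3167 [ 0.46995304 -0.00127826  0.29975868] [-0.17 -0.2   1.82 -0.    1.52  1.04] 0.03004576804794763
((0.5261716842651367, -0.006288781762123108, 0.07436871528625488, 0.07514477521181107), np.float64(0.10389954227020858), 3046, ((538.3552856445312, 12.881683349609375), (150.79795837402344, 154.83782958984375), 9.950325012207031))
red [279.43597561  78.13414634] 328 [0.5786 0.0125 0.1013]
red [279.52564103 110.25641026] 156 [5.467e-01 3.000e-04 1.053e-01]
red [278.48275862 150.31034483] 145 [ 0.5051 -0.0151  0.105 ]
red [277.7962963  178.48148148] 216 [ 0.4729 -0.0271  0.1013]
yel [ 49.77256721 129.97586533] 11643 [0.4215 0.2819 0.0338] [0.4189 0.2713 0.048 ]
yel [288.02325581  89.95348837] 86 [ 0.5757 -0.0045  0.0481] [ 0.5761 -0.0044  0.048 ]
yel [266.34408602 165.97849462] 93 [ 0.4754 -0.0136  0.0482] [ 0.475  -0.0138  0.048 ]
yel [ 42.01869159 232.59813084] 107 [ 0.1228  0.3868 -0.1678] [0.2689 0.2562 0.048 ]
```

View pics/wrist1.png

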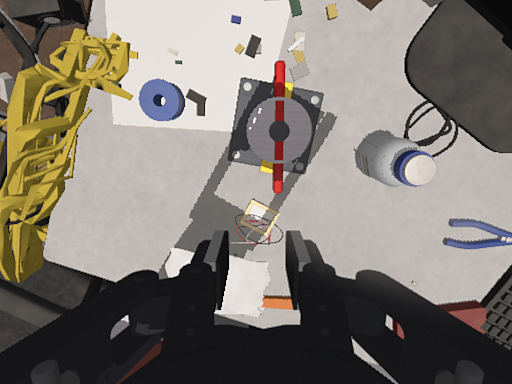

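In the wrist view the arm runs along column 279 (rows 62-192), centred between the finger directions. The foot is turned about 0.2 rad clockwise of it. So the axis is at about (0.525, -0.006), the arm is at 0.358 and the canister yaw is about 0.15. Next I'll straddle arm A and swing it counterclockwise.

```bash
cat > arc.py <<'E'
from m import *
from plant import manip, imaging, job_done, gripper_to
C=np.array([.5252,-.006]);R=.066
def pose(phi,z,r=R): return [C[0]+r*np.cos(phi),C[1]+r*np.sin(phi),z],[np.pi,0,phi]
def arc(a,b,z,step=.12,feed=.06,fmax=12):
    for f in np.linspace(a,b,int(np.ceil(abs(b-a)/step))+1)[1:]:
        p,o=pose(f,z); hit=manip.move_l(p,feed,o,max_force=fmax); s=manip.observe()
        F=np.array(s["ft_force"]);print(f"{f:.2f}",hit,"tang %.1f rad %.1f z %.1f"%(F[:2]@[-np.sin(f),np.cos(f)],F[:2]@[np.cos(f),np.sin(f)],F[2]),"t",round(s["time_s"],2))
        if hit: break
    return f
def snap(n):
    p,d=imaging.get_image("top");c=imaging.get_calibration("top")
    np.savez(n+".npz",p=p,d=d,K=c["intrinsics"],T=c["world_from_camera"])
    cv2.imwrite(f"pics/{n}.png",cv2.resize(p[120:300,170:390,::-1],None,fx=3,fy=3))
    S=np.load(n+".npz");m=mask(S,(215,155,315,265),"red")
    P=pts(S,m);P=P[(P[:,2]>.07)&(P[:,2]<.115)];r=np.linalg.norm(P[:,:2]-C,axis=1);P=P[(r<.08)]
    w=np.linalg.svd(P[:,:2]-P[:,:2].mean(0),full_matrices=False)[2][0]
    Q=pts(S,np.ones(S["d"].shape,bool));rr=np.linalg.norm(Q[:,:2]-C,axis=1);L=Q[(rr<.03)&(Q[:,2]<.12)]
    print(n,"arm angle mod pi",np.arctan2(w[1],w[0])%np.pi,"lid top z",np.median(L[:,2]),len(L),len(P),manip.observe()["time_s"])
E
cat > d.py <<'E'
from arc import *
snap("s0")
p,o=pose(.358,.13);manip.movep([p[0],p[1],.2],o)
print(manip.move_l(p,.2,o,max_force=15))
p,o=pose(.358,.064);print(manip.move_l(p,.06,o,max_force=8),manip.observe()["eef_pos"],manip.observe()["ft_force"])
arc(.358,1.50,.064)
snap("s1")
E
python3 d.py
```

```text
arc.py:17: RuntimeWarning: Mean of empty slice.
  w=np.linalg.svd(P[:,:2]-P[:,:2].mean(0),full_matrices=False)[2][0]
  ret = um.true_divide(
Traceback (most recent call last):
  File "d.py", line 2, in <module>
    snap("s0")
    ~~~~^^^^^^
  File "arc.py", line 17, in snap
    w=np.linalg.svd(P[:,:2]-P[:,:2].mean(0),full_matrices=False)[2][0]
      ~~~~~~~~~~~~~~~~~~~~~~~~~~~~~~~~~~~~~~~~~~~~~~~~~~~~~~~~~~~~~^^^
IndexError: index 0 is out of bounds for axis 0 with size 0
```

The robot blocks the top camera from here, so I'll use the scene view for checks.

```bash
python3 - <<'E'
s=open("arc.py").read()
s=s.replace('def snap(n):\n    p,d=imaging.get_image("top");c=imaging.get_calibration("top")','def snap(n,cam="scene"):\n    p,d=imaging.get_image(cam);c=imaging.get_calibration(cam)')
s=s.replace('p[120:300,170:390,::-1]','p[120:270,160:360,::-1] if cam=="scene" else p[120:300,170:390,::-1]').replace("(215,155,315,265)","(205,155,315,265)")
s=s.replace('    w=np.linalg','    if len(P)<20: print("few red");P=np.eye(3)\n    w=np.linalg')
open("arc.py","w").write(s)
E
python3 d.py
```

```text
s0 arm angle mod pi 0.36089972482381016 lid top z 0.10321787991172587 512 276 3.4167
False
False [0.58746965 0.01709802 0.06455037] [-0.3915447   0.56029694  0.01175769]
0.47 False tang 0.0 rad 0.5 z -0.6 t 6.11
0.59 False tang -0.9 rad 0.5 z -0.0 t 6.38
0.70 False tang 0.2 rad -0.9 z -0.5 t 6.66
0.81 False tang -0.1 rad -0.4 z -0.6 t 6.93
0.93 False tang -0.3 rad 1.3 z 0.2 t 7.21
1.04 False tang 0.6 rad -0.0 z 0.6 t 7.48
1.16 False tang -0.5 rad -0.1 z -0.2 t 7.76
1.27 False tang -0.2 rad -0.1 z 0.5 t 8.03
1.39 False tang 0.3 rad -0.5 z -0.5 t 8.31
1.50 False tang 0.5 rad -0.3 z 0.7 t 8.58
s1 arm angle mod pi 1.4353958232283908 lid top z 0.09479256058002694 199 129 8.6333
```

View pics/s1.png

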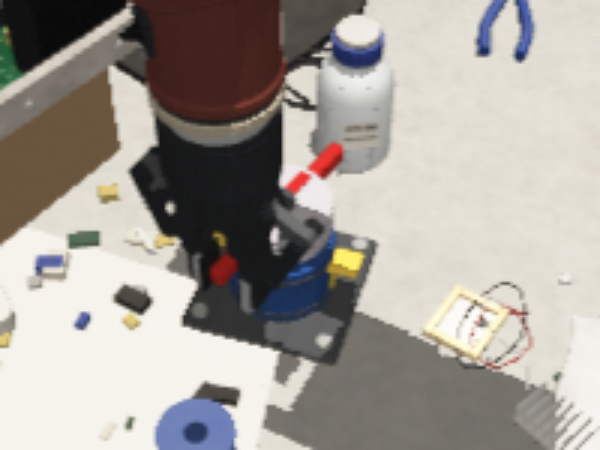

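The red arm ends are now at crop (225,268) and (330,158), with the fingers around the near one. The lid top sank from 0.103 to 0.095 m and the angle is about 1.28 rad past the tab, so it has dropped in. Now I'll turn it clockwise until it meets the stop.

```bash
cat > e.py <<'E'
from arc import *
manip.hold(.3)
f=arc(1.5,-.25,.064,fmax=10)
print(manip.observe()["eef_pos"],manip.observe()["tcp_rot"],manip.observe()["ft_force"])
snap("s2")
E
python3 e.py
```

```text
1.38 False tang -0.3 rad 0.4 z 0.8 t 9.21
1.27 False tang -0.4 rad 0.3 z -0.3 t 9.48
1.15 False tang 0.6 rad 0.6 z -0.3 t 9.76
1.03 False tang 0.1 rad -1.3 z 0.1 t 10.03
0.92 False tang 0.5 rad 0.3 z -0.4 t 10.31
0.80 False tang -0.1 rad -0.2 z -1.1 t 10.58
0.68 False tang -0.0 rad 0.0 z -0.3 t 10.86
0.57 False tang -0.4 rad -0.0 z -0.3 t 11.13
0.45 False tang -0.2 rad 0.0 z 0.1 t 11.41
0.33 False tang 0.5 rad -0.5 z 0.5 t 11.68
0.22 False tang 0.4 rad 0.3 z 0.7 t 11.96
0.10 False tang -0.1 rad -0.1 z 0.2 t 12.23
-0.02 True tang 5.6 rad 0.5 z 3.0 t 12.44
[ 0.59025612 -0.00406654  0.06349266] [-3.13626834e+00  2.00082624e-03 -1.92498266e-02] [0.59486247 5.61766391 3.04637995]
s2 arm angle mod pi 0.15305742745136053 lid top z 0.08997249457690004 456 214 12.4917
```

View pics/s2.png

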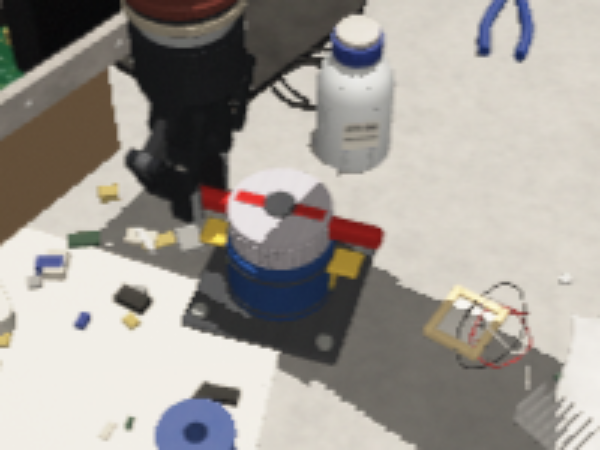

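The arms at crop (215,198) and (370,235) now stand over the yellow tabs. The lid top is at 0.090 m, which is its home height. I'll centre the fingers on the arm, lift clear and check from the top view.

```bash
cat > f.py <<'E'
from arc import *
p,o=pose(.145,.064);manip.move_l(p,.04,o)
p,o=pose(.145,.2);print(manip.move_l(p,.1,max_force=6))
manip.movep([.36,-.28,.28],[np.pi,0,.3])
snap("s3","top");snap("s4")
from c import axis
A,S=np.load("top0.npz"),np.load("s3.npz")
print(axis(S,C)[0], manip.observe()["ft_force"])
for c,k,b in blobs(mask(S,(225,165,305,260),"yel")):print("yel",c.round(1),k,np.median(pts(S,b),0).round(4))
for n,box in(("spool",(175,205,212,242)),("bottle",(315,185,360,225))):
    for X in(A,S):print(n,[c.round(1) for c,k,b in blobs(mask(X,box,"blue"),20)])
E
python3 f.py
```

```text
False
s3 arm angle mod pi 0.17471657298269605 lid top z 0.08977006174544733 657 161 15.8333
s4 arm angle mod pi 0.17448454202741503 lid top z 0.08981975893483995 469 262 15.8833
(0.5238043069839478, -0.005505461245775223, 0.0720616802573204, 0.07192184776067734) [ 0.06880797  0.81081515 -0.59889669]
yel [263.5 189.5] 8 [ 0.5764 -0.0062  0.0471]
yel [256.  190.8] 12 [0.5729 0.0103 0.0475]
yel [271.6 234.8] 12 [ 0.4782 -0.0247  0.0462]
yel [263.9 236.6] 19 [ 0.4728 -0.0075  0.0479]
spool []
spool []
bottle []
bottle []
```

View pics/s3.png

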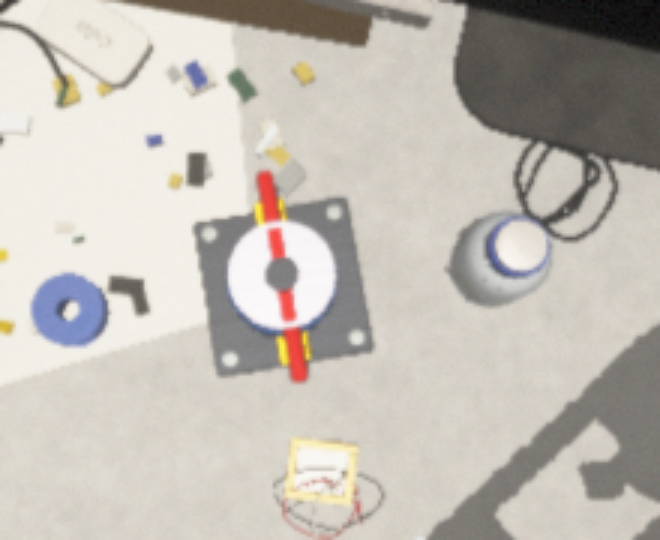

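The arms are centred over both tabs, at crop (268,205) and (294,350). The lid is at home height, and the spool, bottle and tray look unmoved.

```bash
python3 -c "
from plant import manip, imaging, job_done, gripper_to
manip.hold(.3);print(job_done())"
```

```text
the job is handed in; nothing more can be done
None
```

The lid dropped into the thread start, is screwed home with its arms over the tabs (rim about 64 mm above the desk), the spool, bottle and tray look unmoved, and the job is handed in at about 16 s; no verdict was returned.

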